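# Press a new bronze bushing into a turntable housing

### The job

Take the bronze bushing (not the black plastic one) from the wooden rack and start it, plain end first and upright, in the bore of the blue bearing housing on the plywood turntable base, finding the bore by feel because the housing has shifted a little on its base. Then press it steadily down, driving the worn sleeve ahead of it, until its shoulder sits flush on the housing's rim, and let go. Be gentle: push only a little harder than the sleeve resists and never force or ram it, and leave the black bushing and the other things on the bench alone.

Things in the scene. Friction and masses are not known exactly. Their poses are not given: they have to be found in the camera images.
- bronze_mid (a point): Brass-yellow bronze bushing, 42 mm tall, about 0.15 kg. Point on its axis half-way up, 21 mm from either end; z up its axis. Barrel: 25 mm diameter, 24 mm long, lowest 3 mm tapered to 23 mm. Above it the head to grip by its sides: 36 mm diameter, 18 mm tall (3 to 21 mm above this point); its underside is the shoulder, its top flat, the hole closed by a hard black plug. Starts upright in a rack hole, 12 mm deep.
- bronze_shoulder (a point): Point on the bronze bushing's axis in the plane of its shoulder (3 mm above bronze_mid); z up its axis.
- black: A black plastic bushing of the same shape and size in the rack's other hole; origin at the centre of its lower end. To be left alone.
- rack: Fixed brown wooden rack block 75 x 150 x 20 mm (x, y, z), origin at the centre of its underside, with two blind holes 12 mm deep at y = -36 mm and y = +36 mm, one bushing in each.
- base: Fixed square plywood turntable base, 130 x 130 x 12 mm; origin at the centre of its underside, x and y along its sides, z up. It carries a steel slide plate 86 mm square and on that the blue bearing housing: an upright tube of 34 mm outer diameter with a 68 mm flange at its foot; its rim is 62 mm above the base's underside.
- base_center (a point): Nominal centre of the bore's mouth, at rim height, 62 mm above the centre of the base's underside. The bore is 26.6 mm in diameter without chamfer. The housing is NOT exactly centred: the true bore axis lies up to 5 mm from here along each of the base's x and y axes, differently every time, and stays there (80 N needed to shift it).
- sleeve_nominal (a point): Nominal middle of the worn steel sleeve's top, 8 mm below base_center (fixed mark, does not move). The sleeve, 25 mm in diameter, sits in the bore with its top 6 to 10 mm below the rim; it slides down under a push of about 8 N plus 0.8 N per 10 mm/s and stays where pushed; it has room enough that the shoulder meets the rim first.
- tree_ring: Plywood ring ornament with a green tree, 100 mm, lying flat, 5 mm thick; bystander.
- cabin_ring: Plywood ring ornament with a red cabin, 100 mm, lying flat, 5 mm thick; bystander.
- red_jar: Small red paint jar, 48 mm in diameter, 55 mm tall; bystander; origin under its centre.
- blue_jar: Small blue paint jar, 48 mm in diameter, 55 mm tall; bystander; origin under its centre.
- brush: Paint brush 170 mm long lying on the bench; bystander.
- hammer: Hammer 260 mm long lying on the bench; bystander.
- turn_plate: Round plywood turning plate 130 mm in diameter with an upright steel spindle, 70 mm tall; bystander; origin under its centre.

How it is judged:
By the outcome, as a careful person would: the job done as asked, in the order asked, and still so for the second after the job is handed in, with the robot touching nothing.
It also fails if it takes over 72 s, if anything falls off the work surface, if the arm or the gripper's body presses on something with over 40 N, if the wrist force passes 120 N, or if a joint passes its speed limit or range.

### The arm

A 6-joint arm with a two-finger parallel gripper is mounted at the origin on the work surface. World frame = base frame: x ahead of the robot, y to its left, z up, the work surface at z = 0. Lengths are in mm, angles in rad, forces in N, time in s.
With the tool pointing down it reaches from about 325 to 900 mm from the base axis. Payload 6.1 kg.
Tool frame: the origin (TCP) lies at the very end of the fingers, on their centre line; the grasp point (between the pads) lies 19 mm behind it (manip.hold_point_z is the distance from the TCP to the grasp point, in mm); z points along the fingers, y is the direction in which the jaws open and shut (so a half turn about z gives the same grasp; the last joint's range is limited). The gripper opens to 85 mm and grips with 20 to 120 N. Pads are 22 mm wide; open, the fingers measure 114 mm over their backs; the gripper's body (76 mm by 85 mm) begins 54 mm behind the grasp point. The pads swing forward as they close: fully open they stand 13 mm farther back than shut.
Start: joints at [-0.126, 0.22, 1.526, -0, 1.395, -0.126], TCP at [624.993, -0.003, 231.3] pointing down, gripper open.
Joint ranges: [-2.98, 2.98], [-0.91, 2.08], [0.09, 2.57], [-1.24, 4.39], [0.2, 2.65], [-2.68, 2.68]. Speed limits (rad/s): [2.57, 2.57, 3.01, 3.14, 3.14, 3.14].

### API

Orientations are given as a rotation vector (axis times angle).
In Python, from station import monitor, optics, manip, models gives the robot as it stands.
- The arm moves only by the shell command python3 -m handwheel 'ROWS'. ROWS is text: rows parted by semicolons, each of 7 numbers parted by spaces: the turn, a rotation vector about the tool's x, y, z in rad, then the shift along the tool's x, y, z in cm, then the closure, from -1 (fully open) to 1 (shut), so that 0 is half open. In form: ax ay az x y z jaw; .... A call has 1 to 20 rows; each row shifts and turns the pose as measured when the row begins, along the tool's axes as they then stand; what a row does not reach is not made up. A row lasts 1/12 s, in which the tool goes at most 41.7 mm and 7.16 degrees, less where a joint would pass 70% of its speed; a pose out of reach is approached as far as the arm can. A call is refused whole if a number of a shift passes 4.17 or a number of a turn 0.125, either way. A call with a gripper value outside its range is refused whole. The fingers move at their own pace and stop on an object; the grip force is fixed at half the most. Time passes only in rows, so rows that do not move let the fingers close. It gives the time, the measured TCP pose, the force and the opening at its end, in the units of the state.
- monitor.sense(): the state, without advancing time (a new reading comes with each control period).
- optics.get_image(name): name is "scene" or "side" or "wrist"; returns a dict with "img" (400x640x3 uint8, blue, green, red), "depth" (400x640 float32, mm along the optical axis (not along the pixel's ray), 0 where there is no reading), "intrinsics" (3x3 intrinsics, pixels), "rvec" (rotation vector, rad) and "tvec" (3), from world to camera coordinates, as OpenCV has them; the wrist camera has in their place "T_tool_cam" (4x4, takes a point from camera to tool coordinates, whose origin is the TCP and whose axes are the flange's). Camera axes: x right, y down, z forward; pixel columns grow to the right and rows downward; lengths in mm; the calibration is good to about 2 mm. The wrist camera is an equidistant fisheye: a pixel r from the principal point sees the ray r / f radians off the axis. A picture is of the moment at which its call begins: read the wrist's pose just before it.
- manip.hand_in(): hands the job in, once; it reports no verdict.
Trained networks look in a picture, given as the dict that the camera call returned (one of the last four; its "shot" number tells which), for a name from the list of things; names that differ only in an ending like _2 or _b are one class to them, and where a whole thing is asked for, a point or a joint stands for the part that bears it (a point fixed in the world has none). Each returns a list of dicts, best first, with "p" (0 to 1); they miss things now and then, are a little off and sometimes report something else, mostly with a low value. They report only what shows in the picture. A call takes as long as a camera call.
- models.look_for(picture, target): "xy" ([column, row] in pixels, amid what is visible of it).
- models.trace(picture, target): "pixels" (400x640 bool, what is visible of it) and "xy" ([column, row] in pixels, amid what is visible of it).
The state is a dict: "time_s": time; "qpos": joint angles; "joint_velocities": joint speeds; "effort": joint torques, N m; "tcp_pos": TCP position; "tool_rot": TCP orientation; "contact_force": force on the tool from outside, world axes, zero at the start; "wrist_torque": the same for the moment, N m; "opening": opening from 0.0 (shut) to 1.0 (fully open).
Only numpy, scipy, OpenCV 4.12 (cv2) and the standard library are available. Lean on these libraries where they do the work, as an engineer would, in place of code of your own. Each camera call takes 0.05 s, during which the arm holds its last target. There are 200 camera calls.

## Working session

There is one attempt and no reset: what is moved stays moved. The work goes in short steps, Python scripts to look and compute and a shell command to move; the robot and the scene stay as the last step left them, time stands still between calls to the robot, and variables do not carry over. Pictures are saved under pics/ and viewed, about 8 in all and at most 12, crops included, and the job is handed in when it is done.

```bash
ls; mkdir -p pics; cat > h.py <<'E'
import numpy as np, cv2
from station import monitor, optics, manip, models
from scipy.spatial.transform import Rotation as R
def world_pts(p,mask):
    K=p["intrinsics"]; d=p["depth"]; v,u=np.nonzero(mask&(d>0)); z=d[v,u]
    c=np.stack([(u-K[0,2])/K[0,0]*z,(v-K[1,2])/K[1,1]*z,z],1)
    Rm=cv2.Rodrigues(np.array(p["rvec"],float))[0]
    return (c-np.array(p["tvec"]).ravel())@Rm
E
python3 - <<'E'
from h import *
print(monitor.sense())
for n in("scene","side"):
    p=optics.get_image(n); cv2.imwrite(f"pics/{n}.png",p["img"])
    for t in("bronze_mid","black","rack","base"):
        r=models.trace(p,t)
        for k in r[:2]:
            w=world_pts(p,k["pixels"])
            print(n,t,round(k["p"],2),np.round(k["xy"]),np.round(np.median(w,0)),np.round(np.percentile(w,[2,98],axis=0)).tolist() if len(w) else 0)
E
```

```text
pics
{'time_s': 0.0, 'qpos': array([-1.26045336e-01,  2.21223299e-01,  1.52760134e+00,  3.81749353e-06,
        1.39468976e+00, -1.26106881e-01]), 'joint_velocities': array([-0.00049506, -0.00108485,  0.00084406, -0.00078937, -0.00053531,
        0.00025281]), 'effort': array([-5.06932320e-04, -4.96913910e+01, -3.89390445e+01, -4.46828235e-04,
        1.12446505e-02,  2.49123751e-06]), 'tcp_pos': array([6.24403932e+02, 1.07134508e-01, 2.30206160e+02]), 'tool_rot': array([-2.22029781e+00, -2.22043297e+00,  1.84362228e-03]), 'contact_force': array([-1.10179798, -0.43791338, -0.85013056]), 'wrist_torque': array([0.01554515, 0.03711975, 0.07389311]), 'opening': 1.0011546321331353}
scene bronze_mid 0.55 [298. 227.] [ 531. -101.   47.] [[509.0, -113.0, 5.0], [545.0, -37.0, 52.0]]
scene black 0.7 [292. 244.] [ 558. -168.   47.] [[541.0, -180.0, 20.0], [571.0, -147.0, 51.0]]
scene rack 0.59 [298. 251.] [ 554. -155.   19.] [[487.0, -207.0, -0.0], [597.0, -57.0, 35.0]]
scene base 0.88 [371. 196.] [609. 160.  13.] [[531.0, 94.0, -0.0], [680.0, 248.0, 60.0]]
side bronze_mid 0.51 [342. 230.] [522. -97.  48.] [[509.0, -109.0, 20.0], [541.0, -77.0, 54.0]]
side black 0.64 [364. 240.] [ 547. -163.   49.] [[535.0, -176.0, 27.0], [565.0, -145.0, 54.0]]
side rack 0.92 [354. 245.] [ 528. -132.   20.] [[482.0, -203.0, 2.0], [593.0, -53.0, 24.0]]
side base 0.83 [302. 176.] [589. 164.  15.] [[525.0, 101.0, 5.0], [671.0, 247.0, 60.0]]
side base 0.75 [367. 240.] [ 547. -163.   49.] [[535.0, -176.0, 22.0], [565.0, -146.0, 54.0]]
```

View pics/scene.png

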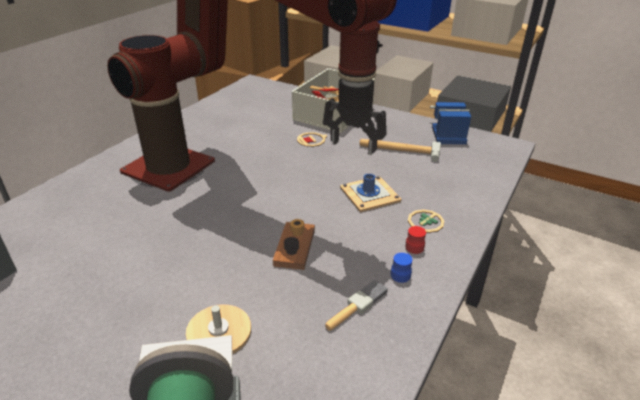

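View pics/side.png

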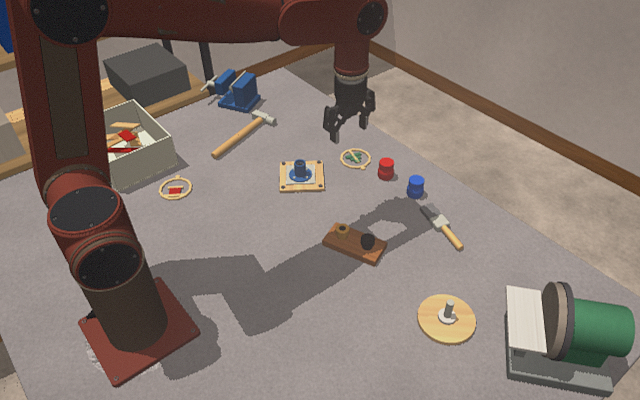

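```bash
python3 - <<'E'
from h import *
for n in("scene","side"):
    p=optics.get_image(n)
    allp=world_pts(p,np.ones((400,640),bool))
    def circ(c,zlo,zhi,r):
        w=allp[(np.hypot(allp[:,0]-c[0],allp[:,1]-c[1])<r)&(allp[:,2]>zlo)&(allp[:,2]<zhi)]
        (x,y),rr=cv2.minEnclosingCircle(w[:,:2].astype(np.float32)); m=cv2.minAreaRect(w[:,:2].astype(np.float32))
        print(n,len(w),"enc",round(x,1),round(y,1),round(rr,1),"rect",np.round(m[0],1),np.round(m[1],1),round(m[2],1),"z",np.round(np.percentile(w[:,2],[50,98]),1))
    circ((528,-100),45,58,30); circ((555,-165),45,58,30)
    circ((603,172),58,70,40); circ((603,172),8,22,110)
    r=models.trace(p,"rack")[0]; w=world_pts(p,r["pixels"]); w=w[(abs(w[:,2]-20)<4)]
    print("rack",cv2.minAreaRect(w[:,:2].astype(np.float32)))
E
```

```text
scene 116 enc 527.3 -94.2 19.8 rect [528.5 -94.3] [35. 35.] 7.0 z [48.7 52.2]
scene 132 enc 554.2 -160.7 18.9 rect [ 554.3 -160.9] [33.  36.2] 33.3 z [49. 52.]
scene 47 enc 594.1 173.9 19.9 rect [595.  173.6] [30.7 38.1] 24.5 z [60.5 63.4]
scene 1043 enc 601.5 173.7 89.4 rect [601.1 173.7] [134.4 134.4] 54.6 z [12.7 21. ]
rack ((540.2923583984375, -127.6995849609375), (75.94409942626953, 154.859619140625), 21.467435836791992)
side 125 enc 527.7 -90.3 20.3 rect [527.5 -90.7] [38.3 33.6] 52.2 z [49.7 53.4]
side 131 enc 552.0 -159.0 18.6 rect [ 551.7 -158.5] [36.3 32.7] 47.4 z [50.1 53.5]
side 54 enc 594.5 174.7 18.4 rect [593.7 175.3] [34.9 31.8] 52.3 z [61.4 67.1]
side 1049 enc 600.1 178.4 91.9 rect [601.1 178.2] [138.7 128.1] 54.2 z [14.1 21.2]
rack ((539.1513671875, -124.03030395507812), (79.61006927490234, 151.8887481689453), 21.324607849121094)
```

The bronze bushing shows at scene (298,224) and side (342,230), with the black one beside it at (291,244) and (367,240). The blue housing is at scene (370,184) and side (300,168). I'm moving above the bronze bushing with the jaws turned across the rack.

```bash
python3 -m handwheel '0 0 0 -1.54 -1.62 1.5 -1; 0 0 0 -1.54 -1.62 1.5 -1; 0 0 0 -1.54 -1.62 1.5 -1; 0 0 0 -1.54 -1.62 1.5 -1; 0 0 0 -1.54 -1.62 1.5 -1; 0 0 0 -1.54 -1.62 1.5 -1; 0 0 -0.075 0 0 0 -1; 0 0 -0.075 0 0 0 -1; 0 0 -0.075 0 0 0 -1; 0 0 -0.075 0 0 0 -1; 0 0 -0.07 0 0 0 -1; 0 0 0 0 0 0 -1; 0 0 0 0 0 0 -1'
cat >> h.py <<'E'
def wrist(p,s,uv,zplane):
    """pixels -> world points on plane z"""
    K=p["intrinsics"]; T=np.array(p["T_tool_cam"]); uv=np.atleast_2d(np.asarray(uv,float))
    a=np.stack([(uv[:,0]-K[0,2])/K[0,0],(uv[:,1]-K[1,2])/K[1,1]],1); th=np.linalg.norm(a,axis=1)+1e-9
    d=np.c_[a/th[:,None]*np.sin(th)[:,None],np.cos(th)]
    Rt=R.from_rotvec(s["tool_rot"]).as_matrix()
    d=d@T[:3,:3].T@Rt.T; o=Rt@T[:3,3]+s["tcp_pos"]
    return o+d*((zplane-o[2])/d[:,2])[:,None]
def go(s,tgt,yaw=None):
    Rt=R.from_rotvec(s["tool_rot"]).as_matrix()
    print("tcp",np.round(s["tcp_pos"],1),"toolz",np.round(Rt[:,2],3),"yaw y",np.round(np.degrees(np.arctan2(Rt[1,1],Rt[0,1])),1),"F",np.round(s["contact_force"],1),"t",round(s["time_s"],2))
    if tgt is not None: print("shift cm",np.round(Rt.T@(np.array(tgt)-s["tcp_pos"])/10,2))
E
python3 - <<'E'
from h import *
s=monitor.sense(); p=optics.get_image("wrist"); cv2.imwrite("pics/w1.png",p["img"])
go(s,(527.5,-92.5,100)); print(p["intrinsics"],p["T_tool_cam"])
for t in("bronze_mid","black"):
    for k in models.trace(p,t)[:2]:
        u=np.argwhere(k["pixels"])[:,::-1]; print(t,k["p"],np.round(k["xy"]),u.min(0),u.max(0),wrist(p,s,[k["xy"]],45))
E
```

```text
time_s: 1.78
tcp_pos: [523.8, -96.0, 138.0]
tool_rot: [1.753, 2.603, 0.004]
contact_force: [0.1, -0.6, -0.4]
opening: 0.998
tcp [523.8 -96.  138. ] toolz [ 0.004  0.    -1.   ] yaw y 22.1 F [ 0.1 -0.6 -0.4] t 1.78
shift cm [0.19 0.46 3.8 ]
[[309.70691629   0.         325.5367518 ]
 [  0.         309.70691629 203.87940497]
 [  0.           0.           1.        ]] [[-3.36915621e-04 -9.58890093e-01 -2.83777511e-01  7.27360906e+01]
 [ 9.99998454e-01  1.66742302e-04 -1.75067657e-03 -4.90727792e-02]
 [ 1.72602414e-03 -2.83777662e-01  9.58888554e-01 -1.43016870e+02]
 [ 0.00000000e+00  0.00000000e+00  0.00000000e+00  1.00000000e+00]]
bronze_mid 0.96 [329. 203.] [308 180] [352 226] [[525.17965404 -91.87933693  45.        ]]
bronze_mid 0.68 [328. 227.] [286 148] [374 302] [[ 531.98001064 -110.83071411   45.        ]]
black 0.67 [325. 280.] [308 257] [348 301] [[ 548.21413615 -158.58660656   45.        ]]
```

View pics/w1.png

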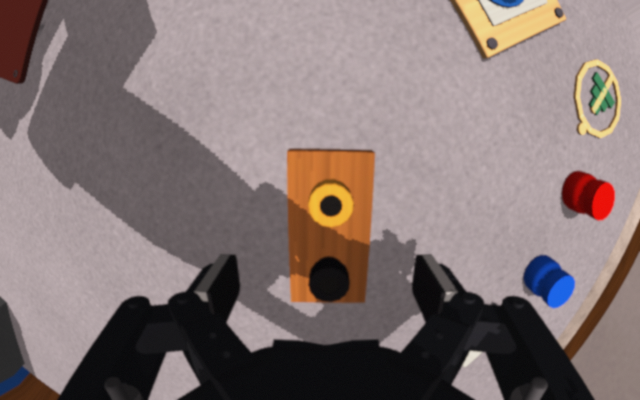

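The wrist view shows the bronze bushing at (330,204) and the black one at (328,280). The jaws straddle the rack as planned.

```bash
python3 - <<'E'
from h import *
s=monitor.sense(); p=optics.get_image("wrist")
im=p["img"].astype(int); hsv=cv2.cvtColor(p["img"],cv2.COLOR_BGR2HSV)
k=models.trace(p,"bronze_mid")[0]["pixels"]
d=p["depth"][k]; print("depth",np.percentile(d,[5,50,95]))
K=p["intrinsics"];T=np.array(p["T_tool_cam"]); v,u=np.nonzero(k)
a=np.stack([(u-K[0,2])/K[0,0],(v-K[1,2])/K[1,1]],1);th=np.linalg.norm(a,axis=1)
c=np.c_[a/th[:,None]*np.tan(th)[:,None],np.ones(len(u))]*p["depth"][k][:,None]
w=(c@T[:3,:3].T+T[:3,3])@R.from_rotvec(s["tool_rot"]).as_matrix().T+s["tcp_pos"]
zt=np.percentile(w[:,2],[10,50,90]);print("top z",zt)
m=(w[:,2]>zt[1]-6); print("circ",cv2.minEnclosingCircle(w[m][:,:2].astype(np.float32)),w[m].mean(0))
e=cv2.fitEllipse(cv2.findContours(k.astype(np.uint8),0,1)[0][0]);print(e,wrist(p,s,[e[0]],50))
go(s,(wrist(p,s,[e[0]],50)[0][0],wrist(p,s,[e[0]],50)[0][1],21))
E
```

```text
depth [236.75931549 241.49105835 247.43555756]
top z [47.94792511 50.07772893 51.06876066]
circ ((514.7916259765625, -68.66876220703125), 44.21935272216797) [525.69744814 -90.65704796  51.17398554]
((330.70111083984375, 203.1024627685547), (44.92894744873047, 47.1339225769043), 0.6108379364013672) [[525.72230104 -90.024881    50.        ]]
tcp [523.9 -96.  138. ] toolz [ 0.004  0.    -1.   ] yaw y 22.1 F [ 0.1 -0.6 -0.1] t 1.93
shift cm [ 0.5   0.34 11.7 ]
```

```bash
python3 -m handwheel '0 0 0 0.2 0.18 0 -1; 0 0 0 0.2 0.18 0 -1; 0 0 0 0 0 1.5 -1; 0 0 0 0 0 1.5 -1; 0 0 0 0 0 1.5 -1; 0 0 0 0 0 1.5 -1; 0 0 0 0 0 1.5 -1; 0 0 0 0 0 1 -1; 0 0 0 0 0 1 -1; 0 0 0 0 0 0.5 -1; 0 0 0 0 0 0 -1'
python3 - <<'E'
from h import *
go(monitor.sense(),(526,-91,21))
E
```

```text
time_s: 2.95
tcp_pos: [529.8, -88.9, 35.9]
tool_rot: [1.751, 2.598, 0.007]
contact_force: [-0.0, -0.1, -0.9]
opening: 0.999
tcp [529.8 -88.9  35.9] toolz [ 0.01  -0.001 -1.   ] yaw y 22.0 F [-0.  -0.1 -0.9] t 2.95
shift cm [-0.04 -0.44  1.48]
```

```bash
python3 -m handwheel '0.009 0.005 0 -0.03 -0.3 0.5 -1; 0 0 0 0 -0.14 0.5 -1; 0 0 0 0 0 0.35 -1; 0 0 0 0 0 0 -1'
python3 - <<'E'
from h import *
go(monitor.sense(),(526,-91,21))
E
python3 -m handwheel '0 0 0 0 0 0 -0.2; 0 0 0 0 0 0 0; 0 0 0 0 0 0 0.1;0 0 0 0 0 0 1; 0 0 0 0 0 0 1; 0 0 0 0 0 0 1; 0 0 0 0 0 0 1; 0 0 0 0 0 0 1; 0 0 0 0 0 0 1'
python3 - <<'E'
from h import *
s=monitor.sense();go(s,(526,-91,21)); print(s["opening"])
E
```

```text
time_s: 3.28
tcp_pos: [526.9, -91.5, 22.7]
tool_rot: [1.755, 2.604, 0.0]
contact_force: [-0.3, -0.2, 0.3]
opening: 1.002
tcp [526.9 -91.5  22.7] toolz [ 0.001 -0.    -1.   ] yaw y 22.0 F [-0.3 -0.2  0.3] t 3.28
shift cm [ 0.08 -0.07  0.17]
time_s: 4.03
tcp_pos: [527.9, -91.9, 24.1]
tool_rot: [1.754, 2.602, 0.002]
contact_force: [-0.2, -1.0, 0.1]
opening: 0.403
tcp [527.9 -91.9  24.1] toolz [ 0.004 -0.001 -1.   ] yaw y 22.0 F [-0.2 -1.   0.1] t 4.03
shift cm [ 0.16 -0.15  0.31]
0.4026917374670303
```

```bash
python3 -m handwheel '0 0 0 0 0 0 1; 0 0 0 0 0 0 1; 0 0 0 0 0 -0.3 1; 0 0 0 0 0 -0.5 1; 0 0 0 0 0 -0.8 1; 0 0 0 0 0 -1.2 1; 0 0 0 0 0 -2 1; 0 0 0 0 0 -2 1; 0 0 0 0 0 -2 1; 0 0 0 0 0 -2 1; 0 0 0 0 0 -1 1; 0 0 0 0 0 0 1; 0 0 0 0 0 0 1'
python3 - <<'E'
from h import *
s=monitor.sense();go(s,(594,174,130)); print(s["opening"])
p=optics.get_image("wrist"); cv2.imwrite("pics/w2.png",p["img"])
k=models.trace(p,"bronze_mid"); print([(a["p"],a["xy"]) for a in k])
E
```

```text
time_s: 5.12
tcp_pos: [526.8, -91.4, 153.9]
tool_rot: [1.754, 2.601, 0.002]
contact_force: [0.8, 1.1, -2.2]
opening: 0.398
tcp [526.8 -91.4 153.9] toolz [ 0.005 -0.001 -1.   ] yaw y 22.0 F [ 0.8  1.1 -2.2] t 5.12
shift cm [22.09 16.17  2.38]
0.3976170385591898
[(0.69, [325.2, 276.0])]
```

View pics/w2.png

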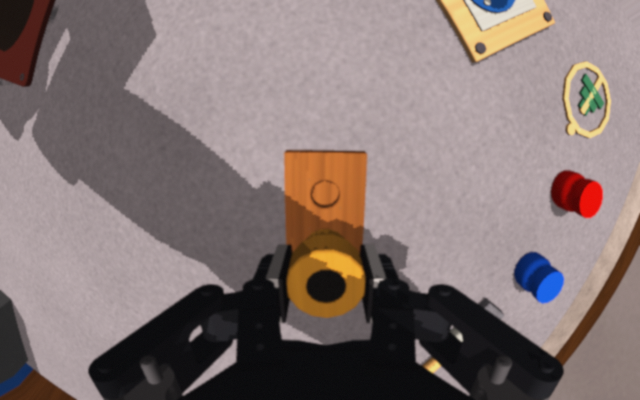

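Picture: the bronze bushing is held upright between the pads, at about (326,280), and its rack hole at (325,193) is empty. Now I'm moving to a viewing spot short of the housing.

```bash
python3 -m handwheel '0 0 0 0.83 0.81 0 1; 0 0 0 1.66 1.62 0.2 1; 0 0 0 1.66 1.62 0.34 1; 0 0 0 1.66 1.62 0.34 1; 0 0 0 1.66 1.62 0.34 1; 0 0 0 1.66 1.62 0.34 1; 0 0 0 1.66 1.62 0.34 1; 0 0 0 1.66 1.62 0.34 1; 0 0 0 1.66 1.62 0.34 1; 0 0 0 1.66 1.62 0.34 1; 0 0 0 0.83 0.81 0.2 1; 0 0 0 0 0 0 1; 0 0 0 0 0 0 1; 0 0 0 0 0 0 1'
python3 - <<'E'
from h import *
s=monitor.sense();go(s,(594.3,174.5,130)); print(s["opening"])
p=optics.get_image("wrist"); cv2.imwrite("pics/w3.png",p["img"])
k=models.trace(p,"bronze_mid"); print([(a["p"],a["xy"]) for a in k])
k=models.trace(p,"base"); print([(a["p"],a["xy"]) for a in k])
E
```

```text
time_s: 6.38
tcp_pos: [605.8, 141.9, 97.2]
tool_rot: [-1.744, -2.58, 0.025]
contact_force: [0.1, 0.2, -1.8]
opening: 0.403
tcp [605.8 141.9  97.2] toolz [-0.032  0.002 -0.999] yaw y 21.9 F [ 0.1  0.2 -1.8] t 6.38
shift cm [ 3.49  0.06 -3.24]
0.4027712722372723
[(0.72, [323.4, 275.5])]
[(0.69, [342.2, 159.4])]
```

View pics/w3.png

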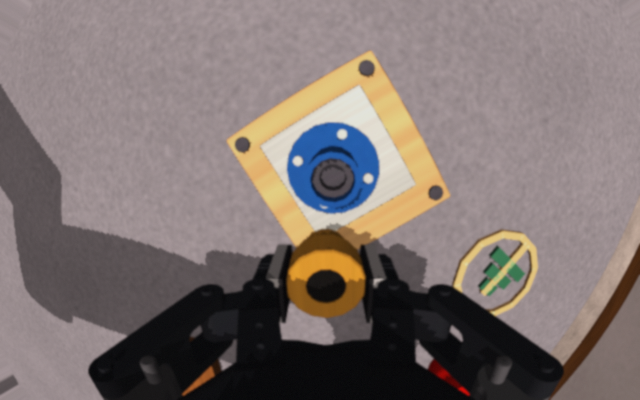

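Picture: the bore, with the grey sleeve in it, is at about (333,178), ahead of the held bushing at (325,280). The tool has tilted slightly, so I'll level it, raise it, back off and then measure the bore.

```bash
python3 -m handwheel '-0.015 -0.007 0 -0.5 0 -0.7 1; -0.014 -0.007 0 -0.5 0 -0.7 1; 0 0 0 0 0 0 1; 0 0 0 0 0 0 1; 0 0 0 0 0 0 1'
python3 - <<'E'
from h import *
s=monitor.sense();go(s,(594.3,174.5,130)); np.save("s4.npy",s,allow_pickle=True)
p=optics.get_image("wrist"); np.save("p4.npy",p,allow_pickle=True)
c=p["img"][110:300,250:420]; cv2.imwrite("pics/w4.png",cv2.resize(c,None,fx=3,fy=3,interpolation=cv2.INTER_CUBIC))
E
```

```text
time_s: 6.95
tcp_pos: [611.9, 127.2, 116.2]
tool_rot: [1.762, 2.591, 0.007]
contact_force: [0.2, -0.9, -2.3]
opening: 0.4
tcp [611.9 127.2 116.2] toolz [ 0.009 -0.001 -1.   ] yaw y 21.5 F [ 0.2 -0.9 -2.3] t 6.95
shift cm [ 5.04  0.11 -1.4 ]
```

View pics/w4.png

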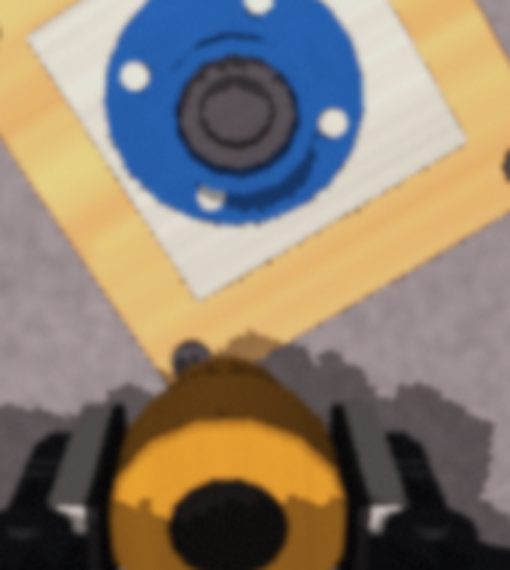

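Crop: the bore mouth is centred near crop (238,113), which is full-image (329,148). The plug in the held bushing is at full-image (326,286). I'll fit both by code.

```bash
cat > fit.py <<'E'
from h import *
def fit(p,s,verbose=True):
    hsv=cv2.cvtColor(p["img"],cv2.COLOR_BGR2HSV); out={}
    blue=(hsv[...,0]>95)&(hsv[...,0]<125)&(hsv[...,1]>110)
    # flange filled region, holes = non blue inside
    n,l,st,_=cv2.connectedComponentsWithStats(blue.astype(np.uint8)); 
    cand=[i for i in range(1,n) if 230<st[i,0]+st[i,2]/2<430]
    i=max(cand,key=lambda j:st[j,4]); cs,h=cv2.findContours((l==i).astype(np.uint8),cv2.RETR_CCOMP,cv2.CHAIN_APPROX_NONE)
    hole=max((c for c,hh in zip(cs,h[0]) if hh[3]>=0),key=cv2.contourArea)
    w=wrist(p,s,cv2.convexHull(hole)[:,0],62)
    e=cv2.minEnclosingCircle(w[:,:2].astype(np.float32)); el=cv2.fitEllipse(hole); 
    print("bore enc",np.round(e[0],1),round(e[1],1),"ellipse px",np.round(el[0],1),np.round(el[1],1),"w",np.round(wrist(p,s,[el[0]],62),1))
    dark=(hsv[...,2]<45)
    n,l,st,ce=cv2.connectedComponentsWithStats(dark.astype(np.uint8))
    j=l[286,326]; print("plug px",ce[j],st[j])
    q=wrist(p,s,[ce[j]],s["tcp_pos"][2]+25.9)[0]
    print("plug tool",np.round(R.from_rotvec(s["tool_rot"]).as_matrix().T@(q-s["tcp_pos"]),1))
    return np.array(e[0])
if __name__=="__main__":
    p=np.load("p4.npy",allow_pickle=True).item(); s=np.load("s4.npy",allow_pickle=True).item(); fit(p,s)
    allp=models.trace(optics.get_image("side"),"base")
E
python3 fit.py
```

```text
bore enc [594.8 175.9] 12.8 ellipse px [328.6 147.4] [38.2 39.2] w [[594.8 176.   62. ]]
plug px [325.59045505 286.12319645] [307 271  38  31 901]
plug tool [  0.4  -0.3 -25.9]
```

```bash
python3 -m handwheel '0.008 0.004 0 0.6 0.03 0.2 1; 0 0 0 1.2 0.05 0.3 1; 0 0 0 1.2 0.05 0.3 1; 0 0 0 1.2 0.05 0.3 1; 0 0 0 0.6 0.03 0.3 1; 0 0 0 0 0 0 1; 0 0 0 0 0 0 1; 0 0 0 0 0 0 1'
python3 - <<'E'
from h import *
go(monitor.sense(),(595.2,175.7,82))
E
```

```text
time_s: 7.77
tcp_pos: [591.6, 180.7, 97.3]
tool_rot: [-1.759, -2.597, 0.006]
contact_force: [0.7, -0.5, -1.6]
opening: 0.402
tcp [591.6 180.7  97.3] toolz [-0.006  0.    -1.   ] yaw y 21.8 F [ 0.7 -0.5 -1.6] t 7.77
shift cm [-0.6   0.16  1.53]
```

```bash
python3 -m handwheel '-0.005 -0.002 0 -0.3 0.08 0.3 1; 0 0 0 -0.25 0.06 0.3 1; 0 0 0 0 0 0.3 1; 0 0 0 0 0 0.3 1; 0 0 0 0 0 0 1; 0 0 0 0 0 0 1'
python3 - <<'E'
from h import *
go(monitor.sense(),(595.2,175.7,80))
E
```

```text
time_s: 8.27
tcp_pos: [596.3, 173.7, 84.4]
tool_rot: [1.764, 2.599, 0.0]
contact_force: [-0.2, -0.8, -1.3]
opening: 0.399
tcp [596.3 173.7  84.4] toolz [ 0.001 -0.    -1.   ] yaw y 21.7 F [-0.2 -0.8 -1.3] t 8.27
shift cm [ 0.23 -0.03  0.44]
```

```bash
python3 -m handwheel '0 0 0 0.18 -0.02 0.1 1; 0 0 0 0 0 0 1; 0 0 0 0 0 0.1 1; 0 0 0 0 0 0 1; 0 0 0 0 0 0 1'
python3 - <<'E'
from h import *
go(monitor.sense(),(595.2,175.7,76))
E
```

```text
time_s: 8.68
tcp_pos: [595.6, 175.2, 82.4]
tool_rot: [1.765, 2.598, 0.0]
contact_force: [0.5, -0.4, -2.6]
opening: 0.4
tcp [595.6 175.2  82.4] toolz [ 0.001 -0.    -1.   ] yaw y 21.6 F [ 0.5 -0.4 -2.6] t 8.68
shift cm [ 0.06 -0.02  0.64]
```

```bash
for i in 1; do python3 -m handwheel '0 0 0 0.05 0 0.1 1; 0 0 0 0 0 0.1 1; 0 0 0 0 0 0.1 1; 0 0 0 0 0 0.1 1; 0 0 0 0 0 0.1 1; 0 0 0 0 0 0 1'; done
python3 - <<'E'
from h import *
s=monitor.sense();go(s,(595.2,175.7,76));print(s["wrist_torque"])
E
```

```text
time_s: 9.18
tcp_pos: [595.5, 175.9, 77.2]
tool_rot: [1.764, 2.598, 0.001]
contact_force: [-0.5, 0.5, -1.2]
opening: 0.404
tcp [595.5 175.9  77.2] toolz [ 0.002 -0.    -1.   ] yaw y 21.6 F [-0.5  0.5 -1.2] t 9.18
shift cm [-0.01 -0.04  0.12]
[ 0.02509525 -0.02350596  0.03149617]
```

```bash
python3 -m handwheel '0 0 0 0 0 0.1 1; 0 0 0 0 0 0.1 1'; python3 -m handwheel '0 0 0 0 0 0.1 1; 0 0 0 0 0 0 1'
python3 - <<'E'
from h import *
s=monitor.sense();go(s,(595.2,175.7,76));print(s["wrist_torque"])
E
```

```text
time_s: 9.35
tcp_pos: [595.6, 176.0, 75.1]
tool_rot: [1.764, 2.598, 0.001]
contact_force: [0.3, -0.1, -1.5]
opening: 0.405
time_s: 9.52
tcp_pos: [595.5, 175.9, 73.7]
tool_rot: [1.764, 2.598, 0.001]
contact_force: [1.0, -0.2, -2.3]
opening: 0.4
tcp [595.5 175.9  73.7] toolz [ 0.001 -0.    -1.   ] yaw y 21.6 F [ 1.  -0.2 -2.3] t 9.52
shift cm [-0.01 -0.03 -0.23]
[-0.04065353  0.01272968  0.00343995]
```

```bash
for r in 1; do python3 -m handwheel '0 0 0 0 0 0.08 1; 0 0 0 0 0 0.08 1'; python3 -m handwheel '0 0 0 0 0 0.08 1; 0 0 0 0 0 0.08 1';  python3 -m handwheel '0 0 0 0 0 0.08 1; 0 0 0 0 0 0.08 1'; done
```

```text
time_s: 9.68
tcp_pos: [595.6, 175.9, 72.1]
tool_rot: [1.764, 2.598, 0.001]
contact_force: [0.2, 0.3, -1.9]
opening: 0.397
time_s: 9.85
tcp_pos: [595.7, 175.9, 70.4]
tool_rot: [1.764, 2.598, 0.001]
contact_force: [-1.3, 0.3, -1.2]
opening: 0.401
time_s: 10.02
tcp_pos: [595.8, 175.9, 68.9]
tool_rot: [1.764, 2.598, 0.001]
contact_force: [-3.3, -0.6, 5.3]
opening: 0.402
```

```bash
python3 -m handwheel '0 0 0 0.01 -0.03 0.08 1; 0 0 0 0.01 -0.02 0.08 1'; python3 -m handwheel '0 0 0 0 0 0.08 1; 0 0 0 0 0 0.08 1';  python3 -m handwheel '0 0 0 0 0 0.08 1; 0 0 0 0 0 0.08 1'
```

```text
time_s: 10.18
tcp_pos: [595.7, 176.0, 68.9]
tool_rot: [1.763, 2.597, 0.002]
contact_force: [-2.7, -0.5, 4.7]
opening: 0.406
time_s: 10.35
tcp_pos: [595.8, 175.9, 68.8]
tool_rot: [1.763, 2.597, 0.002]
contact_force: [-4.1, -0.3, 6.0]
opening: 0.397
time_s: 10.52
tcp_pos: [595.8, 175.9, 68.8]
tool_rot: [1.763, 2.597, 0.001]
contact_force: [-2.8, -0.8, 5.1]
opening: 0.402
```

```bash
python3 -m handwheel '0 0 0 0.02 -0.06 0.1 1; 0 0 0 0.02 -0.06 0.12 1'; python3 -m handwheel '0 0 0 0.02 -0.06 0.13 1; 0 0 0 0.02 -0.06 0.13 1'
python3 - <<'E'
from h import *
s=monitor.sense();go(s,None);print(s["wrist_torque"])
E
```

```text
time_s: 10.68
tcp_pos: [595.7, 176.0, 68.7]
tool_rot: [1.762, 2.596, 0.004]
contact_force: [-1.9, -0.6, 6.0]
opening: 0.399
time_s: 10.85
tcp_pos: [595.6, 175.9, 68.4]
tool_rot: [1.76, 2.594, 0.006]
contact_force: [-2.6, -1.0, 6.9]
opening: 0.399
tcp [595.6 175.9  68.4] toolz [ 0.008 -0.    -1.   ] yaw y 21.7 F [-2.6 -1.   6.9] t 10.85
[-0.18833327  0.45587887  0.05073619]
```

```bash
python3 -m handwheel '0.004 0.002 0 0 0 0.13 1; 0.004 0.001 0 0 0 0.13 1;0 0 0 0 0 0.15 1'; python3 -m handwheel '0 0 0 0 0 0.16 1; 0 0 0 0 0 0.16 1;0 0 0 0 0 0.16 1'
python3 - <<'E'
from h import *
s=monitor.sense();go(s,None);print(s["wrist_torque"])
E
```

```text
time_s: 11.1
tcp_pos: [595.9, 175.9, 67.2]
tool_rot: [1.764, 2.599, -0.001]
contact_force: [-3.5, -1.7, 6.8]
opening: 0.399
time_s: 11.35
tcp_pos: [595.9, 175.9, 64.9]
tool_rot: [1.763, 2.6, -0.002]
contact_force: [-5.2, -0.6, 6.9]
opening: 0.401
tcp [595.9 175.9  64.9] toolz [-0.    -0.001 -1.   ] yaw y 21.7 F [-5.2 -0.6  6.9] t 11.35
[-0.26066256  0.70520454 -0.00494755]
```

```bash
python3 -m handwheel '0 0 0 0.02 -0.06 0.16 1; 0 0 0 0.02 -0.06 0.16 1;0 0 0 0.01 -0.03 0.16 1'; python3 -m handwheel '0 0 0 0.01 -0.03 0.16 1; 0 0 0 0.01 -0.03 0.16 1;0 0 0 0.01 -0.03 0.16 1'
python3 - <<'E'
from h import *
s=monitor.sense();go(s,None);print(s["wrist_torque"])
E
```

```text
time_s: 11.6
tcp_pos: [595.8, 176.0, 63.4]
tool_rot: [1.762, 2.598, 0.001]
contact_force: [-3.1, -0.8, 7.3]
opening: 0.402
time_s: 11.85
tcp_pos: [595.8, 175.9, 61.6]
tool_rot: [1.761, 2.596, 0.003]
contact_force: [-2.8, -0.6, 5.6]
opening: 0.4
tcp [595.8 175.9  61.6] toolz [ 0.005 -0.001 -1.   ] yaw y 21.7 F [-2.8 -0.6  5.6] t 11.85
[-0.11219631  0.60527403  0.00306308]
```

Steady at about 8 N net. I'll keep going with a small tilt trim.

```bash
python3 -m handwheel '0.002 0.001 0 0.01 -0.03 0.16 1; 0.002 0.001 0 0.01 -0.03 0.16 1;0 0 0 0.01 -0.03 0.16 1'; python3 -m handwheel '0.001 0 0 0.01 -0.03 0.16 1; 0.001 0 0 0.01 -0.03 0.16 1;0 0 0 0.01 -0.03 0.16 1'
python3 - <<'E'
from h import *
s=monitor.sense();go(s,None);print(s["wrist_torque"])
E
```

```text
time_s: 12.1
tcp_pos: [595.8, 176.0, 59.8]
tool_rot: [1.762, 2.598, 0.001]
contact_force: [-3.0, -1.6, 6.9]
opening: 0.4
time_s: 12.35
tcp_pos: [595.8, 176.0, 58.1]
tool_rot: [1.761, 2.598, 0.0]
contact_force: [-4.2, -1.9, 6.6]
opening: 0.404
tcp [595.8 176.   58.1] toolz [ 0.002 -0.001 -1.   ] yaw y 21.7 F [-4.2 -1.9  6.6] t 12.35
[-0.14070472  0.57926629 -0.01565859]
```

```bash
python3 -m handwheel '0.001 0 0 0.01 -0.04 0.16 1; 0.001 0 0 0.01 -0.04 0.16 1;0.001 0 0 0.01 -0.04 0.15 1'; python3 -m handwheel '0.001 0 0 0.01 -0.04 0.15 1; 0.001 0 0 0.01 -0.04 0.15 1'; python3 -m handwheel '0.001 0 0 0.01 -0.04 0.14 1; 0.001 0 0 0.01 -0.04 0.14 1'
python3 - <<'E'
from h import *
s=monitor.sense();go(s,None);print(s["wrist_torque"])
E
```

```text
time_s: 12.6
tcp_pos: [595.8, 175.9, 56.6]
tool_rot: [1.761, 2.598, -0.001]
contact_force: [-3.0, -1.3, 6.0]
opening: 0.402
time_s: 12.77
tcp_pos: [595.8, 175.9, 55.8]
tool_rot: [1.761, 2.598, -0.002]
contact_force: [-4.0, -1.2, 7.3]
opening: 0.4
time_s: 12.93
tcp_pos: [595.8, 176.0, 55.2]
tool_rot: [1.76, 2.598, -0.003]
contact_force: [-3.2, -0.6, 6.8]
opening: 0.399
tcp [595.8 176.   55.2] toolz [ 0.002 -0.004 -1.   ] yaw y 21.8 F [-3.2 -0.6  6.8] t 12.93
[-0.15266366  0.57673644 -0.04034956]
```

```bash
for i in 1; do python3 -m handwheel '0 0.002 0 0.01 -0.03 0.15 1; 0 0.002 0 0.01 -0.03 0.15 1'; python3 -m handwheel '0 0.001 0 0.01 -0.03 0.15 1; 0 0 0 0.01 -0.03 0.15 1'; python3 -m handwheel '0 0 0 0.01 -0.03 0.15 1; 0 0 0 0.01 -0.03 0.15 1'; done
python3 - <<'E'
from h import *
s=monitor.sense();go(s,None);print(s["wrist_torque"])
E
```

```text
time_s: 13.1
tcp_pos: [595.8, 176.0, 54.4]
tool_rot: [1.761, 2.6, 0.001]
contact_force: [-2.8, -0.3, 6.2]
opening: 0.399
time_s: 13.27
tcp_pos: [595.9, 175.9, 54.0]
tool_rot: [1.761, 2.6, 0.003]
contact_force: [-6.3, -1.3, 11.3]
opening: 0.408
time_s: 13.43
tcp_pos: [595.8, 176.0, 54.0]
tool_rot: [1.76, 2.599, 0.004]
contact_force: [-4.9, -2.3, 9.6]
opening: 0.401
tcp [595.8 176.   54. ] toolz [ 0.004  0.001 -1.   ] yaw y 21.8 F [-4.9 -2.3  9.6] t 13.43
[-0.24283035  0.84707339 -0.015064  ]
```

It stopped at TCP z = 54.0, the predicted shoulder contact, and the force rose. I'll level, give one light seating push, then release.

```bash
python3 -m handwheel '0.004 0.001 0 0 -0.02 0.14 1; 0.002 0 0 0 -0.02 0.15 1; 0 0 0 0 0 0.15 1'
python3 - <<'E'
from h import *
s=monitor.sense();go(s,None)
E
python3 -m handwheel '0 0 0 0 0 0.05 1; 0 0 0 0 0 0 0.1; 0 0 0 0 0 0 0; 0 0 0 0 0 0 -0.2; 0 0 0 0 0 0 -0.5; 0 0 0 0 0 0 -0.8; 0 0 0 0 0 0 -1; 0 0 0 0 0 0 -1; 0 0 0 0 0 0 -1; 0 0 0 0 0 0 -1; 0 0 0 0 0 0 -1'
python3 - <<'E'
from h import *
s=monitor.sense();go(s,None)
E
```

```text
time_s: 13.68
tcp_pos: [595.9, 176.0, 54.0]
tool_rot: [-1.761, -2.6, 0.002]
contact_force: [-7.1, -1.4, 10.9]
opening: 0.402
tcp [595.9 176.   54. ] toolz [-0.002 -0.001 -1.   ] yaw y 21.8 F [-7.1 -1.4 10.9] t 13.68
time_s: 14.6
tcp_pos: [596.9, 176.1, 53.7]
tool_rot: [1.761, 2.601, 0.0]
contact_force: [0.4, 0.2, -0.1]
opening: 0.996
tcp [596.9 176.1  53.7] toolz [ 0. -0. -1.] yaw y 21.8 F [ 0.4  0.2 -0.1] t 14.6
```

Released with no residual force. Now I'm going straight up, then back for a look.

```bash
python3 -m handwheel '0 0 0 0 0 -0.5 -1; 0 0 0 0 0 -1 -1; 0 0 0 0 0 -1.5 -1; 0 0 0 0 0 -1.5 -1; 0 0 0 0 0 -1.5 -1; 0 0 0 0 0 -1.5 -1; 0 0 0 0 0 -1.5 -1; 0 0 0 -1 0 -0.5 -1; 0 0 0 -1 0 0 -1; 0 0 0 -1 0 0 -1; 0 0 0 0 0 0 -1; 0 0 0 0 0 0 -1'
python3 - <<'E'
from h import *
s=monitor.sense();go(s,None)
p=optics.get_image("wrist")
ims=[cv2.resize(p["img"][60:320,200:460],(400,400))]
K=p["intrinsics"];T=np.array(p["T_tool_cam"])
k=models.trace(p,"bronze_mid")[0]; print(k["p"],k["xy"])
v,u=np.nonzero(cv2.erode(k["pixels"].astype(np.uint8),np.ones((5,5))))
a=np.stack([(u-K[0,2])/K[0,0],(v-K[1,2])/K[1,1]],1);th=np.linalg.norm(a,axis=1)+1e-9
c=np.c_[a/th[:,None]*np.tan(th)[:,None],np.ones(len(u))]*p["depth"][v,u][:,None]
w=(c@T[:3,:3].T+T[:3,3])@R.from_rotvec(s["tool_rot"]).as_matrix().T+s["tcp_pos"]
w=w[w[:,2]>np.median(w[:,2])-5]
A=np.c_[w[:,:2]-w[:,:2].mean(0),np.ones(len(w))]; print("top z/tilt",np.linalg.lstsq(A,w[:,2],rcond=None)[0],w.mean(0),"axis@80",wrist(p,s,[k["xy"]],80))
q=optics.get_image("side"); k=models.trace(q,"bronze_mid"); print([(a["p"],a["xy"]) for a in k])
ims.append(cv2.resize(q["img"][120:220,250:350],(400,400),interpolation=cv2.INTER_CUBIC))
w=world_pts(q,k[0]["pixels"]); print("side z",np.percentile(w[:,2],[5,50,95]))
cv2.imwrite("pics/w5.png",np.hstack(ims))
E
```

```text
time_s: 15.6
tcp_pos: [609.4, 144.7, 158.4]
tool_rot: [1.76, 2.599, 0.002]
contact_force: [0.3, 0.4, -0.3]
opening: 0.998
tcp [609.4 144.7 158.4] toolz [ 0.003 -0.    -1.   ] yaw y 21.8 F [ 0.3  0.4 -0.3] t 15.6
0.82 [323.6, 164.7]
top z/tilt [-0.11611158  0.34608136 80.85060635] [594.72013321 177.09871381  80.85060635] axis@80 [[594.33606066 178.04535232  80.        ]]
[(0.66, [301.1, 159.6])]
side z [67.70626231 79.48331992 84.0958991 ]
```

View pics/w5.png

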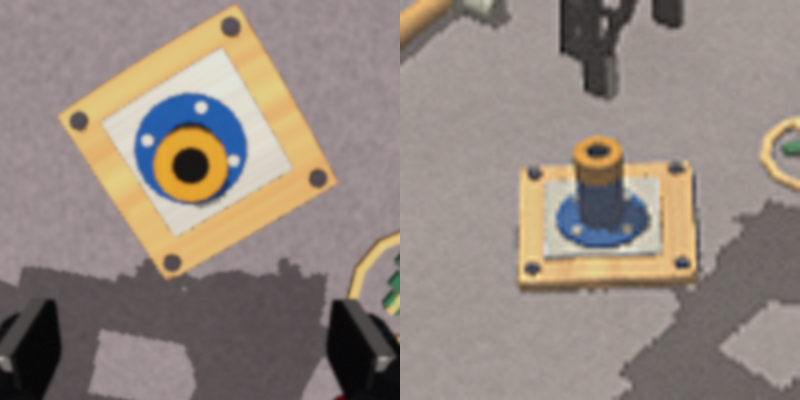

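The picture shows the bushing upright on the housing, with its head on the rim (crop (190,165) and (598,160)) and the gripper clear. The top measures about 80.8 mm against 80 mm expected when flush. I'm handing in.

```bash
python3 -c "
from station import manip
print(manip.hand_in())"
```

```text
the job is handed in; nothing more can be done
None
```

The bronze bushing is seated in the blue housing's bore with its shoulder on the rim. I let go, backed the gripper clear and handed the job in at about 16 s.

- **Finding the bore:** The wrist camera put the bore at about (594.8, 176.0) mm. The bushing went in there on the first try, with no rim contact felt, so no search by touch was needed.
- **Pressing:** It met the sleeve about 9 mm below the rim. I pushed it down at about 8 N, with sideways forces of up to about 5 N.
- **Seating:** It stopped at tool height 54.0 mm, where the shoulder should reach the rim (54.1 mm). The highest push, at that stop, was about 13 N, with up to about 7 N sideways.

**Last checks:**
- **Release:** After I opened the gripper, the force read about zero.
- **Picture:** The bushing stands upright with its head on the housing's rim.
- **Height:** Its top measured 80.8 mm, against 80 mm if flush. That is within the camera's 2 mm accuracy, so the stop is the better evidence that it is flush.
- **Tilt, failed:** My camera tilt fit gave an impossible slope, probably because the sides of the head were included, so I discarded it. Upright rests on the picture and on the tool being within about 0.2° of vertical when I let go.
- **Other things:** I did not plan to touch the black bushing or the rest of the bench, and felt no contact with them. I did not check their positions again at the end.

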